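Shut the battery box: fold the cover and tuck its edge under the lip

TASK

The sprung cover of the battery box on the desk stands open. Using only the fingertips, push it over until it lies flat on the box, keep it pressed flat and push it along by its thumb ridge until its free edge is tucked fully home under the fixed lip, then take the hand away so that it stays shut by itself. Only push and press, never take the cover between the fingers, and leave everything else on the desk where it is.

Things in the scene. Friction and masses are not known exactly. Their poses are not given: they have to be found in the camera images.
- battery_box: Black plastic battery box, fixed to the desk, 170 x 110 x 45 mm to its rim (x, y, z), two grey cells inside. Origin: centre of its underside. Its own +x runs from the hinge end to the lip end; z is up.
- cover (a joint): Fold angle of the cover in rad: 0 = lying flat on the box, about 1.57 = upright, up to 1.95 = leaning outward, away from the box. Light spring with some friction: left alone it stays anywhere from about 1.1 to 1.8, but let go while flat and not tucked it springs up again to roughly 0.5 or more. Folding takes about 1 N at the ridge.
- cover_slide (a joint): How far the hinge pin and the cover with it have slid in the hinge slots towards the lip, in m: 0 = back (at the start), 0.018 = against the stop, fully tucked. Stiff: takes about 3 N and stays where it is left.
- cover_hinge (a point): Middle of the cover's hinge pin, 48 mm above the desk, 75 mm from the box's centre on its -x side (moves with the slide). Its axes are the cover's own: x from the hinge along the cover to the free edge, y along the pin, z out of the outer face (up when shut). The cover is a grey plate 96 mm wide (y), 4 mm thick, lying at z -2 to +2 mm, its free edge 122 mm from the pin. Shut, its outer face is 50 mm above the desk.
- cover_ridge (a point): Foot of the thumb ridge on the cover's outer face, middle of its width, 85 mm from the pin: a step 7 mm high and 70 mm long along y whose steep face looks to the hinge; it slopes down towards the free edge and ends 102 mm from the pin. Axes as the cover's.
- cover_edge (a point): Middle of the cover's free edge, 122 mm from the pin. Axes as the cover's.
- lip_edge (a point): Lower inner edge of the fixed retaining lip at the box's +x end, middle of its length: the lip is 104 mm long (y) and 5 mm thick, reaches from 51 mm beyond the box's centre to the end of the box, underside 54 mm and top 59 mm above the desk, closed behind. With the cover flat and back, the free edge lies 4 mm short of the lip; flat, it passes beneath with 4 mm to spare, and fully slid it reaches 14 mm under. Axes as the box's.
- end_cap_mid (a point): Centre (half-way up) of a loose black round end cap, 42 mm across, 28 mm high, standing beside the box. Not to be disturbed.
- driver_mid (a point): Loose screwdriver lying beside the box, 160 mm long, 20 mm high; the point is half-way up, by the inner end of its handle; +x to its tip. Not to be disturbed.
- meter_mid (a point): Centre of a loose hand multimeter lying flat, 135 x 68 x 34 mm (knob to 44 mm). Not to be disturbed.
- mouse_mid (a point): Loose black computer mouse, about 87 x 62 x 31 mm, half-way up. Not to be disturbed.
- tube_a_mid (a point): Centre of a loose black torch tube lying flat, 256 mm long, 53 mm thick. Not to be disturbed.
- tube_b_mid (a point): Centre of a second, equal torch tube. Not to be disturbed.
- supply_mid (a point): Centre of a loose metal power supply, 160 x 55 x 38 mm (terminals to 52 mm). Not to be disturbed.
There are look-alikes about, which are no part of the job. Leave any orange or yellow look-alike of the battery_box alone.

How it is judged:
On the way, in this order (a step that is already met when the one before it is completed fails the run):
1. the cover is folded down flat while still slid back (value of joint cover below 0.15 rad and value of joint cover_slide below 0.006 m).
2. the cover's edge is tucked under the lip (value of joint cover below 0.06 rad and value of joint cover_slide above 0.013 m), for 0.2 s.
At the end, for the whole second after the job is handed in: The cover lies flat (within 0.06 rad) and has slid at least 13 of its 18 mm, its free edge at least 8 mm under the lip and below the lip's underside, and it stays so with nothing touching it (all of step 2 and x of cover_edge in the frame of lip_edge above 0.008 m and z of cover_edge in the frame of lip_edge below 0 m).
It fails at once if the cover is taken between the fingers (the point between the finger pads lies within its plate) (x of the grasp point in the frame of cover_hinge between 0.004 and 0.122 m and y of the grasp point in the frame of cover_hinge between -0.05 and 0.05 m and z of the grasp point in the frame of cover_hinge between -0.004 and 0.004 m).
It fails at once if anything loose beside the box or on the desk is lifted or displaced by more than 20 mm (distance of any of end_cap_mid, driver_mid, meter_mid, mouse_mid, tube_a_mid, tube_b_mid, supply_mid from where it was at the start of the episode above 0.02 m).
It also fails if it takes over 42 s, if anything falls off the work surface, if the arm or the gripper's body presses on something with over 40 N, if the wrist force passes 120 N, or if a joint passes its speed limit or range.

ROBOT

A 6-joint arm with a two-finger parallel gripper is mounted at the origin on the work surface. World frame = base frame: x ahead of the robot, y to its left, z up, the work surface at z = 0. Lengths are in m, angles in rad, forces in N, time in s.
With the tool pointing down it reaches from about 0.35 to 0.975 m from the base axis. Payload 4.9 kg.
Tool frame: the origin (TCP) lies midway between the tips of the shut fingers; the grasp point (between the pads) lies 19 mm behind it; z points along the fingers, y is the direction in which the jaws open and shut (so a half turn about z gives the same grasp; the last joint's range is limited). The gripper opens to 85 mm and grips with 20 to 120 N. Pads are 22 mm wide; open, the fingers measure 114 mm over their backs; the gripper's body (76 mm by 85 mm) begins 54 mm behind the grasp point. The pads swing forward as they close: fully open they stand 13 mm farther back than shut.
Start: joints at [-1.412, 0.053, 1.613, -0, 1.476, -0.119], TCP at [0.171, -0.601, 0.2] pointing down, gripper open.
Joint ranges: [-3.01, 3.01], [-1.01, 2.22], [0.06, 2.58], [-1.02, 4.17], [0.09, 2.62], [-3.14, 3.14]. Speed limits (rad/s): [2.57, 2.57, 3.14, 3.14, 3.14, 3.14].

INTERFACE

Orientations are given as a unit quaternion [w, x, y, z].
In Python, from plant import state, grab_frame, camera_info, job_done, cut_out gives the robot as it stands.
- The arm moves only by the tool step_arm, never from a script. Its argument "moves" is a list of rows, each a list of 7 numbers: the shift along the tool's x, y, z in m, then the turn, a rotation vector about the tool's x, y, z in rad, then the finger opening in m, from 0 to 0.0854. A call has 1 to 8 rows; each row shifts and turns the commanded pose from where the row before left it, along the tool's axes as they then stand; what a row does not reach is not made up. A row lasts 1/10 s, in which the tool goes at most 50 mm and 8.59 degrees, less where a joint would pass 70% of its speed; a pose out of reach is approached as far as the arm can. A call is refused whole if a number of a shift passes 0.05 or a number of a turn 0.15, either way. A call with a gripper value outside its range is refused whole. The fingers move at their own pace and stop on an object; the grip force is fixed at half the most. Time passes only in rows, so rows that do not move let the fingers close. It gives the time, the measured TCP pose, the force and the opening at its end, in the units of the state.
- state(): the state, without advancing time (a new reading comes with each control period).
- grab_frame(name): name is "scene" or "top" or "wrist"; returns (picture, depth): 480x640x3 uint8, red, green, blue; 480x640 float32, m along the optical axis (not along the pixel's ray), 0 where there is no reading.
- camera_info(name): a dict with "intrinsics" (3x3 intrinsics, pixels), "world_from_camera" (4x4, takes a point from camera to world coordinates). Camera axes: x right, y down, z forward; pixel columns grow to the right and rows downward; lengths in m; the calibration is good to about 2 mm. A picture is of the moment at which its call begins: read the wrist's pose just before it. camera_info takes no time and is no camera call; for the wrist camera it gives the pose at the moment of the call.
- job_done(): hands the job in, once; it reports no verdict.
Trained networks look in the newest picture that a camera, given by its name, has taken for a name from the list of things; names that differ only in an ending like _2 or _b are one class to them, and where a whole thing is asked for, a point or a joint stands for the part that bears it (a point fixed in the world has none). Each returns a list of dicts, best first, with "conf" (0 to 1); they miss things now and then, are a little off and sometimes report something else, mostly with a low value. They report only what shows in the picture. A call takes as long as a camera call. They do not tell look-alikes from the thing itself.
- cut_out(camera, query): "mask" (480x640 bool, what is visible of it) and "point" ([column, row] in pixels, amid what is visible of it).
The state is a dict: "time": time; "joint_pos": joint angles; "joint_vel": joint speeds; "joint_efforts": joint torques, N m; "tool_pos": TCP position; "tool_rot": TCP orientation; "contact_force": force on the tool from outside, world axes, zero at the start; "ft_torque": the same for the moment, N m; "gripper_width": opening from 0.0 (shut) to 1.0 (fully open).
Only numpy, scipy, OpenCV 4.12 (cv2) and the standard library are available. Lean on these libraries where they do the work, as an engineer would, in place of code of your own. Each camera call takes 0.05 s, during which the arm holds its last target.

## Working session

There is one attempt and no reset: what is moved stays moved. The work goes in short steps, Python scripts to look and compute and a tool call to move; the robot and the scene stay as the last step left them, time stands still between calls to the robot, and variables do not carry over. Pictures are saved under pics/ and viewed, and the job is handed in when it is done.

Besides the shell and the picture viewer there is one more tool, called after "Emit:" as name([rows], argument=value, ...), one row to a line, values as JSON. step_arm: Moves the arm, as the interface text tells. Its arguments: {"type":"object","properties":{"moves":{"type":"array"}},"required":["moves"]}

```bash
mkdir -p pics
python3 - <<'E'
from plant import *
import cv2,numpy as np
s=state();print(s)
for n in("scene","top"):
    p,d=grab_frame(n);cv2.imwrite(f"pics/{n}0.png",p[:,:,::-1]);np.save(f"pics/{n}0.npy",d)
    c=camera_info(n);print(n,c)
E
```

```text
{'time': 0.0, 'joint_pos': array([-1.41199823e+00,  5.33425423e-02,  1.61431851e+00, -2.47177853e-05,
        1.47598914e+00, -1.18969989e-01]), 'joint_vel': array([-0.00117973, -0.00056717,  0.00054371, -0.00076834,  0.00041134,
        0.00030457]), 'joint_efforts': array([ 7.10850218e-04, -3.93672359e+01, -3.70180607e+01, -1.14788912e-05,
        7.00141987e-03, -4.70351139e-06]), 'tool_pos': array([ 0.17128146, -0.60034863,  0.19855732]), 'tool_rot': array([-1.02832034e-03,  9.90370416e-01,  1.38439088e-01, -3.27853552e-05]), 'contact_force': array([-0.13800575,  0.07935652, -0.11822866]), 'ft_torque': array([-0.00520744,  0.05358236, -0.00316775]), 'gripper_width': 1.0021061083547242}
scene {'intrinsics': array([[482.76159217,   0.        , 329.1224263 ],
       [  0.        , 482.76159217, 238.22236312],
       [  0.        ,   0.        ,   1.        ]]), 'world_from_camera': array([[ 0.10114312,  0.79379703, -0.59971355,  1.12253336],
       [ 0.99486354, -0.07823051,  0.06423809, -0.081111  ],
       [ 0.00407611, -0.60313038, -0.7976322 ,  0.88514144],
       [ 0.        ,  0.        ,  0.        ,  1.        ]])}
top {'intrinsics': array([[621.8568173 ,   0.        , 319.65899212],
       [  0.        , 621.8568173 , 237.51763513],
       [  0.        ,   0.        ,   1.        ]]), 'world_from_camera': array([[-0.00432742, -0.99879994,  0.04878485,  0.45543111],
       [-0.99998846,  0.00422041, -0.00229638, -0.02866009],
       [ 0.00208773, -0.04879422, -0.99880667,  1.59911856],
       [ 0.        ,  0.        ,  0.        ,  1.        ]])}
```

View pics/scene0.png

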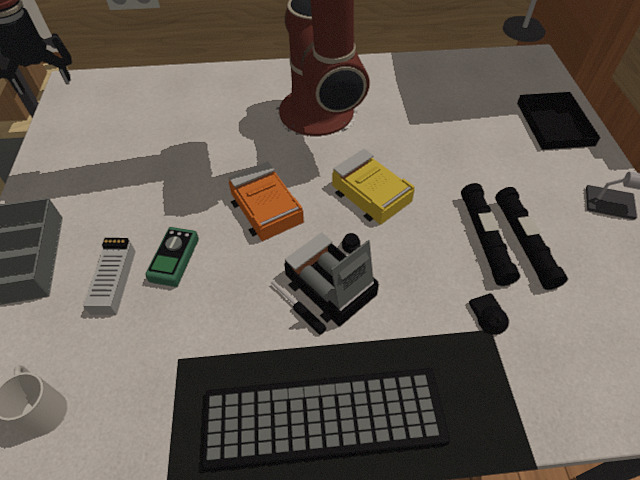

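View pics/top0.png

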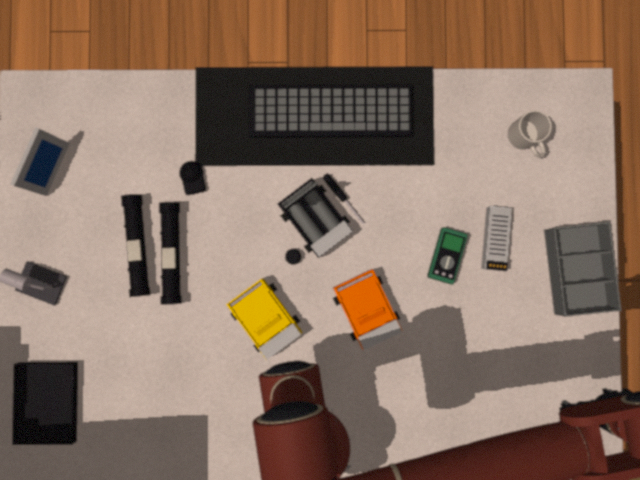

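```bash
python3 - <<'E'
import cv2,numpy as np
a=cv2.imread("pics/scene0.png")[210:350,240:410];a=cv2.resize(a,None,fx=3.5,fy=3.5,interpolation=cv2.INTER_CUBIC)
cv2.imwrite("pics/sc0.png",a)
b=cv2.imread("pics/top0.png")[160:280,260:380];cv2.imwrite("pics/tc0.png",cv2.resize(b,None,fx=4.5,fy=4.5,interpolation=cv2.INTER_CUBIC))
E
cat > h.py <<'E'
import numpy as np
from plant import camera_info
def cloud(name,d,T=None):
    c=camera_info(name);K=c["intrinsics"];T=c["world_from_camera"] if T is None else T
    v,u=np.mgrid[:480,:640]
    P=np.stack([(u-K[0,2])/K[0,0]*d,(v-K[1,2])/K[1,1]*d,d],-1)
    return P@T[:3,:3].T+T[:3,3]
def proj(name,p):
    c=camera_info(name);K=c["intrinsics"];T=c["world_from_camera"]
    q=(np.atleast_2d(p)-T[:3,3])@T[:3,:3];q=q@K.T
    return q[:,:2]/q[:,2:]
E
python3 - <<'E'
from h import *
for n,pts in(("top",[(330,238),(302,252),(350,232),(325,255),(315,215),(292,257),(290,215),(320,182),(308,198),(345,200),(400,200)]),("scene",[(312,248),(355,275),(350,243),(366,243),(337,305),(372,285),(350,241)])):
    P=cloud(n,np.load(f"pics/{n}0.npy"))
    for u,v in pts: print(n,u,v,P[v,u].round(4))
E
```

```text
top 330 238 [ 0.5292 -0.0578  0.0628]
top 302 252 [ 0.4965  0.0133 -0.0028]
top 350 232 [ 0.5443 -0.1078  0.0547]
top 325 255 [ 0.4884 -0.0458  0.0038]
top 315 215 [ 0.5913 -0.0206  0.0055]
top 292 257 [0.4832 0.0379 0.0257]
top 290 215 [0.5914 0.0436 0.0068]
top 320 182 [ 0.6776 -0.0338 -0.0022]
top 308 198 [ 0.6321 -0.0032  0.0328]
top 345 200 [ 0.6284 -0.0975  0.0171]
top 400 200 [ 6.297e-01 -2.403e-01 -1.000e-04]
scene 312 248 [ 0.526  -0.0533  0.0624]
scene 355 275 [0.6334 0.0212 0.1123]
scene 350 243 [0.4972 0.0322 0.03  ]
scene 366 243 [0.6024 0.0431 0.1699]
scene 337 305 [ 0.6512 -0.0139  0.0348]
scene 372 285 [0.6091 0.0638 0.0301]
scene 350 241 [0.4929 0.0327 0.0315]
```

View pics/sc0.png

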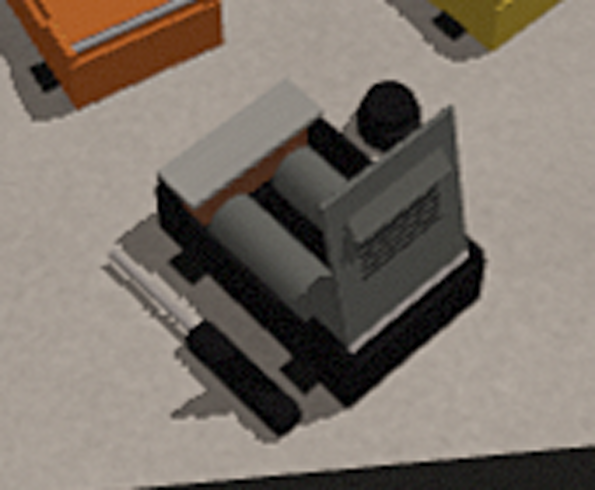

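View pics/tc0.png

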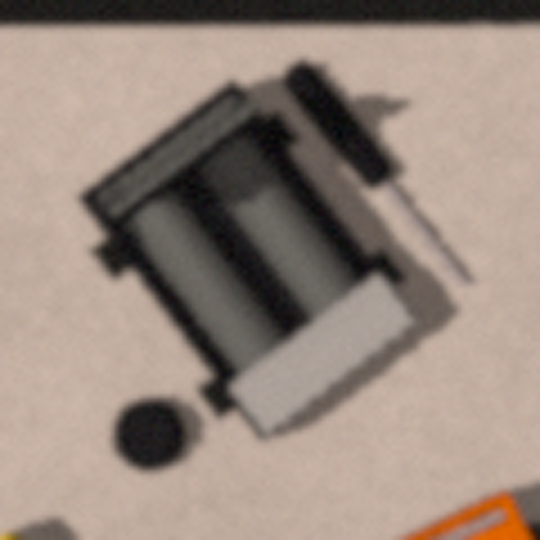

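The scene picture shows the open black box around (335,278), the lip at (312,248), the upright cover at (355,270), the end cap at (350,242) and the driver at (312,310). Next I fit the lip and the cover.

Run:
```python
from h import *
import cv2
for n in("top","scene"):
    d=np.load(f"pics/{n}0.npy");P=cloud(n,d);im=cv2.imread(f"pics/{n}0.png").astype(int)
    # desk
    g=(np.abs(P[...,0]-.6)<.25)&(np.abs(P[...,1])<.3)&(np.abs(P[...,2])<.015)&(d>0)
    A=np.c_[P[g][:,:2],np.ones(g.sum())];print(n,"desk",np.linalg.lstsq(A,P[g][:,2],rcond=None)[0].round(4),np.median(P[g][:,2]))
    m=(np.abs(P[...,0]-.58)<.15)&(np.abs(P[...,1]+.02)<.12)&(np.abs(P[...,2]-.059)<.008)&(im.min(-1)>110)
    num,l,st,c=cv2.connectedComponentsWithStats(m.astype(np.uint8));k=1+st[1:,4].argmax();m=l==k
    q=P[m];print(n,"lip",len(q),np.median(q[:,2]),q.mean(0))
    r=cv2.minAreaRect(q[:,:2].astype(np.float32));print(r,cv2.boxPoints(r))
    if n=="scene":
        m=(np.abs(P[...,0]-.62)<.08)&(np.abs(P[...,1]-.02)<.08)&(P[...,2]>.07)&(d>0)
        q=P[m]
        # RANSAC plane
        rng=np.random.default_rng(0);best=0
        for _ in range(500):
            a,b,c=q[rng.choice(len(q),3,0)];nn=np.cross(b-a,c-a)
            if np.linalg.norm(nn)<1e-6: continue
            nn/=np.linalg.norm(nn);inl=np.abs((q-a)@nn)<.0025
            if inl.sum()>best:best=inl.sum();I=inl
        w=q[I];c=w.mean(0);nn=np.linalg.svd(w-c)[2][2];nn*=np.sign(nn[0]);print("plane",len(q),I.sum(),c,nn,"angle from vertical",np.degrees(np.arcsin(nn[2])),"yaw",np.degrees(np.arctan2(nn[1],nn[0])),"zmax",w[:,2].max())
        print("line at z=.048: xy along",)
        # in-plane extent
        t=np.cross([0,0,1],nn);t/=np.linalg.norm(t);s=(w-c)@t;print(np.percentile(s,[0,1,50,99,100]))
```

```text
top desk [ 0.0073  0.0011 -0.0031] 0.0011015211593556895
top lip 554 0.05958158794410462 [ 0.52884399 -0.06042081  0.05958737]
((0.5288121700286865, -0.06031965836882591), (0.0339142382144928, 0.1036585345864296), 36.77162551879883) [[ 0.48420265 -0.02895395]
 [ 0.54625547 -0.11198734]
 [ 0.5734217  -0.09168536]
 [ 0.5113689  -0.00865197]]
scene desk [ 0.0061 -0.0004 -0.0013] 0.002316183878008027
scene lip 636 0.060446192164829715 [ 0.52860491 -0.06123476  0.06037712]
((0.5272458791732788, -0.060871340334415436), (0.035654857754707336, 0.10548635572195053), 36.90695571899414) [[ 0.48131767 -0.02940296]
 [ 0.544664   -0.11375108]
 [ 0.5731741  -0.09233972]
 [ 0.50982773 -0.0079916 ]]
plane 1518 1288 [0.63465921 0.01613081 0.12193889] [0.78431508 0.59154775 0.18687192] angle from vertical 10.770289209812006 yaw 37.02440510882997 zmax 0.17209400350322357
line at z=.048: xy along
[-0.04638442 -0.04529222 -0.00086146  0.04945362  0.05169023]
```

The lip and cover fits agree: box yaw is about −143°, the hinge is near (0.643, 0.025, 0.048), and the cover stands at about 1.38 rad. I'll shut the fingers, raise the hand and align tool x with the box axis.

Emit:
step_arm([
  [0, 0, -0.02, 0, 0, -0.12, 0],
  [0, 0, -0.02, 0, 0, -0.12, 0],
  [0, 0, -0.01, 0, 0, -0.126, 0],
  [0.04, -0.01, 0, 0, 0, 0, 0],
  [0.04, -0.01, 0, 0, 0, 0, 0],
  [0.04, -0.01, 0, 0, 0, 0, 0],
  [0.04, -0.01, 0, 0, 0, 0, 0],
  [0.04, -0.01, 0, 0, 0, 0, 0],
])

```text
time: 0.9
tool_pos: [0.302, -0.4393, 0.2492]
tool_rot: [-0.0, 0.949, 0.316, 0.0]
contact_force: [0.3, -0.2, 0.7]
gripper_width: -0.005
```

Emit:
step_arm([
  [0.04, -0.011, 0, 0, 0, 0, 0],
  [0.04, -0.011, 0, 0, 0, 0, 0],
  [0.04, -0.011, 0, 0, 0, 0, 0],
  [0.04, -0.011, 0, 0, 0, 0, 0],
  [0.04, -0.011, 0, 0, 0, 0, 0],
  [0.04, -0.011, 0, 0, 0, 0, 0],
  [0.04, -0.011, 0, 0, 0, 0, 0],
  [0.04, -0.011, 0, 0, 0, 0, 0],
])

```text
time: 1.7
tool_pos: [0.505, -0.1769, 0.2493]
tool_rot: [-0.0, 0.949, 0.316, -0.0]
contact_force: [1.3, -0.3, -0.2]
gripper_width: 0.002
```

Emit:
step_arm([
  [0.043, -0.011, 0, 0, 0, 0, 0],
  [0.043, -0.011, 0, 0, 0, 0, 0],
  [0.043, -0.011, 0, 0, 0, 0, 0],
  [0.043, -0.011, 0, 0, 0, 0, 0],
  [0.043, -0.011, 0, 0, 0, 0, 0],
  [0.043, -0.011, 0, 0, 0, 0, 0],
  [0.043, -0.012, 0, 0, 0, 0, 0],
  [0, 0, 0, 0, 0, 0, 0],
])

```text
time: 2.5
tool_pos: [0.6997, 0.0689, 0.2475]
tool_rot: [-0.001, 0.948, 0.319, -0.001]
contact_force: [-0.1, -1.4, -0.4]
gripper_width: 0.0
```

Run:
```python
from h import *
from plant import *
import cv2
s=state();print(s["time"],s["tool_pos"],s["contact_force"])
p,d=grab_frame("scene");cv2.imwrite("pics/sc1.png",cv2.resize(p[130:350,220:480,::-1],None,fx=3,fy=2.7))
p,d=grab_frame("wrist");cv2.imwrite("pics/w1.png",p[:,:,::-1])
```

```text
2.5 [0.69966444 0.06892174 0.24747057] [-0.07692197 -1.43504793 -0.39849185]
```

View pics/sc1.png

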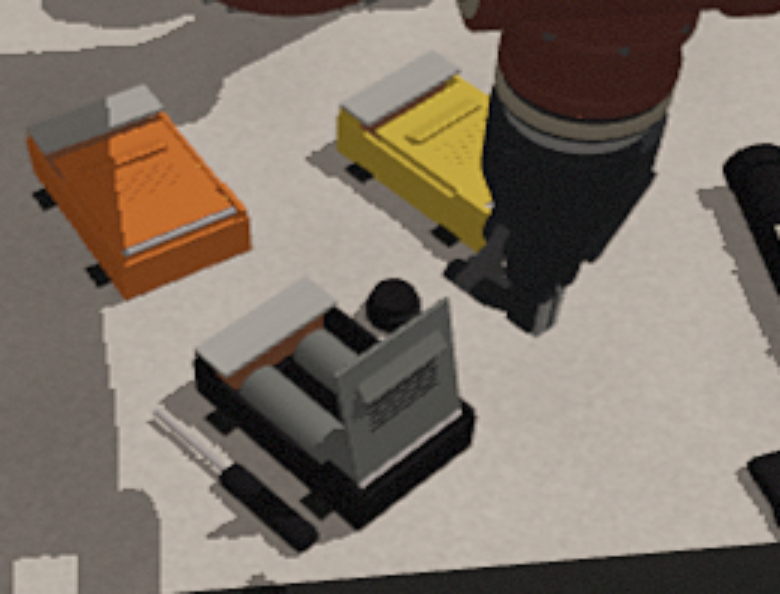

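View pics/w1.png

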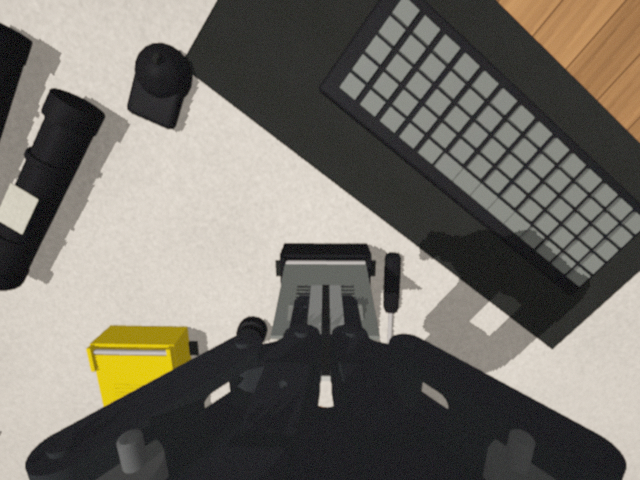

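The cover is in front of the shut fingers and centred: in the wrist view, the fingers are at about (325,300) and the box edge is level. I'll lower to pushing height and approach.

Emit:
step_arm([
  [0, 0.002, 0.04, 0, 0, 0, 0],
  [0, 0, 0.04, 0, 0, 0, 0],
  [0, 0, 0.04, 0, 0, 0, 0],
  [-0.02, 0, 0.008, 0, 0, 0, 0],
  [-0.02, 0, 0, 0, 0, 0, 0],
  [-0.02, 0, 0, 0, 0, 0, 0],
  [0, 0, 0, 0, 0, 0, 0],
])

```text
time: 3.3
tool_pos: [0.6495, 0.0246, 0.1216]
tool_rot: [0.0, 0.949, 0.315, -0.001]
contact_force: [0.9, 0.3, -0.5]
gripper_width: 0.001
```

```bash
cat >> h.py <<'E'
def rel():
    from plant import state
    s=state();h=np.array([.6435,.0245,.048]);p=s["tool_pos"]-h
    tx=np.array([.8,.6,0]);ty=np.array([.6,-.8,0])
    print(round(float(s["time"]),2),"pos",s["tool_pos"].round(4),"X(bx) %.4f y %.4f Z %.4f"%(-p@tx,p@ty,p[2]),"F bx %.2f y %.2f z %.2f"%(-s["contact_force"]@tx,s["contact_force"]@ty,s["contact_force"][2]),s["tool_rot"].round(4))
E
python3 -c "
from h import *
rel()"
```

```text
3.3 pos [0.6495 0.0246 0.1216] X(bx) -0.0049 y 0.0035 Z 0.0736 F bx -0.86 y 0.29 z -0.50 [ 0.000e+00  9.491e-01  3.149e-01 -7.000e-04]
```

Emit:
step_arm([
  [-0.009, -0.003, 0.003, 0, 0, 0, 0],
  [-0.009, 0, 0.003, 0, 0, 0, 0],
  [-0.007, 0, 0.003, 0, 0, 0, 0],
  [-0.006, 0, 0.003, 0, 0, 0, 0],
  [-0.006, 0, 0.004, 0, 0, 0, 0],
  [-0.006, 0, 0.005, 0, 0, 0, 0],
  [0, 0, 0, 0, 0, 0, 0],
])

```text
time: 4.0
tool_pos: [0.6143, 0.0032, 0.0995]
tool_rot: [-0.0, 0.949, 0.316, -0.001]
contact_force: [0.4, 0.5, -0.3]
gripper_width: 0.001
```

Run:
```python
from h import *
from plant import *
import cv2
rel()
p,d=grab_frame("scene");cv2.imwrite("pics/sc2.png",cv2.resize(p[180:350,240:440,::-1],None,fx=3.5,fy=3.5));np.save("pics/sc2.npy",d)
```

```text
4.0 pos [0.6143 0.0032 0.0995] X(bx) 0.0362 y -0.0005 Z 0.0515 F bx -0.62 y -0.20 z -0.33 [-4.000e-04  9.487e-01  3.162e-01 -1.000e-03]
```

View pics/sc2.png

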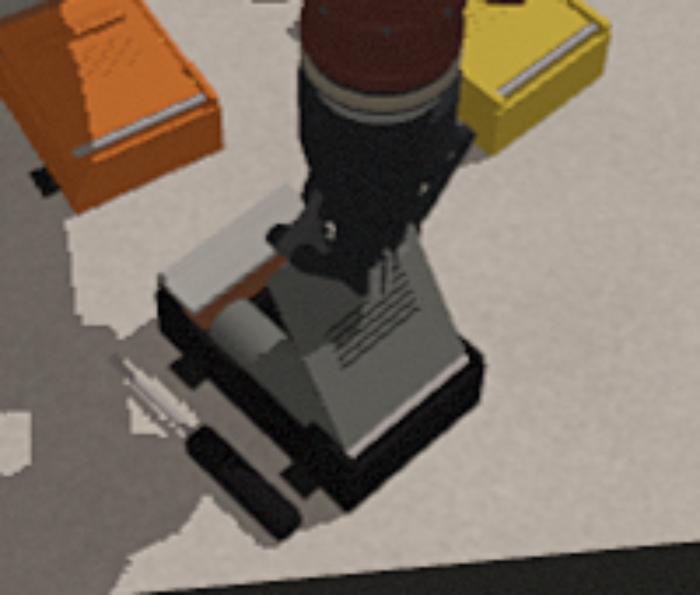

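The cover is folding at about 0.8 rad with the fingertips behind the ridge (about pixel (370,270) in the crop). I'll continue along the arc.

Emit:
step_arm([
  [-0.006, 0, 0.004, 0, 0, 0, 0],
  [-0.005, 0, 0.005, 0, 0, 0, 0],
  [-0.004, 0, 0.006, 0, 0, 0, 0],
  [-0.003, 0, 0.006, 0, 0, 0, 0],
  [-0.003, 0, 0.007, 0, 0, 0, 0],
  [-0.002, 0, 0.007, 0, 0, 0, 0],
  [0, 0, 0.006, 0, 0, 0, 0],
  [0, 0, 0, 0, 0, 0, 0],
])

```text
time: 4.85
tool_pos: [0.5961, -0.01, 0.058]
tool_rot: [-0.001, 0.949, 0.316, -0.001]
contact_force: [1.1, 0.2, -0.8]
gripper_width: 0.005
```

```bash
python3 -c "
from h import *
rel()"
```

```text
4.85 pos [ 0.5961 -0.01    0.058 ] X(bx) 0.0586 y -0.0008 Z 0.0100 F bx -0.94 y 0.50 z -0.81 [-6.000e-04  9.486e-01  3.163e-01 -9.000e-04]
```

Emit:
step_arm([
  [0, 0, 0.004, 0, 0, 0, 0],
  [0, 0, 0.002, 0, 0, 0, 0],
  [0, 0, 0.001, 0, 0, 0, 0],
  [0, 0, 0.001, 0, 0, 0, 0],
  [0, 0, 0, 0, 0, 0, 0],
])

```text
time: 5.35
tool_pos: [0.5971, -0.0103, 0.0519]
tool_rot: [0.0, 0.949, 0.316, 0.0]
contact_force: [0.1, -1.2, 0.3]
gripper_width: 0.001
```

Run:
```python
from h import *
from plant import *
import cv2
rel()
p,d=grab_frame("scene");cv2.imwrite("pics/sc3.png",cv2.resize(p[180:350,240:440,::-1],None,fx=3.5,fy=3.5))
rel()
```

```text
5.35 pos [ 0.5971 -0.0103  0.0519] X(bx) 0.0580 y 0.0000 Z 0.0039 F bx 0.63 y 1.02 z 0.34 [1.000e-04 9.486e-01 3.164e-01 1.000e-04]
5.4 pos [ 0.5972 -0.0103  0.0519] X(bx) 0.0580 y 0.0001 Z 0.0039 F bx -1.56 y 0.30 z 0.42 [1.000e-04 9.486e-01 3.163e-01 1.000e-04]
```

View pics/sc3.png

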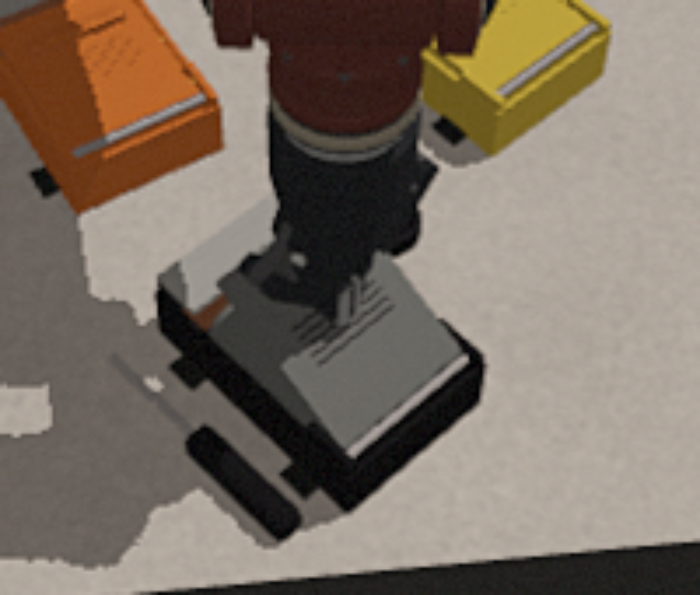

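The cover is nearly flat on the box, with the fingers behind the ridge. I'll press down until the force rises.

Emit:
step_arm([
  [0, 0, 0.001, 0, 0, 0, 0],
  [0, 0, 0.001, 0, 0, 0, 0],
  [0, 0, 0, 0, 0, 0, 0],
])

```text
time: 5.7
tool_pos: [0.597, -0.0103, 0.0497]
tool_rot: [0.0, 0.949, 0.316, -0.0]
contact_force: [-0.0, -0.7, 0.2]
gripper_width: -0.002
```

```bash
python3 -c "
from h import *
rel()"
```

```text
5.7 pos [ 0.597  -0.0103  0.0497] X(bx) 0.0581 y -0.0000 Z 0.0017 F bx 0.42 y 0.51 z 0.23 [ 0.      0.9486  0.3164 -0.    ]
```

Emit:
step_arm([
  [0, 0, 0.001, 0, 0, 0, 0],
  [0, 0, 0.0005, 0, 0, 0, 0],
  [0, 0, 0, 0, 0, 0, 0],
])

```text
time: 6.0
tool_pos: [0.597, -0.0103, 0.0482]
tool_rot: [-0.0, 0.949, 0.316, -0.0]
contact_force: [0.5, -0.6, 1.8]
gripper_width: 0.001
```

```bash
python3 -c "
from h import *
rel()"
```

```text
6.0 pos [ 0.597  -0.0103  0.0482] X(bx) 0.0581 y -0.0001 Z 0.0002 F bx -0.08 y 0.75 z 1.76 [-0.000e+00  9.486e-01  3.163e-01 -1.000e-04]
```

Emit:
step_arm([
  [0, 0, 0.001, 0, 0, 0, 0],
  [0, 0, 0, 0, 0, 0, 0],
])

```text
time: 6.2
tool_pos: [0.597, -0.0103, 0.0472]
tool_rot: [0.0, 0.949, 0.316, -0.0]
contact_force: [-0.4, 0.0, 0.4]
gripper_width: 0.0
```

```bash
python3 -c "
from h import *
rel()
from plant import *
for i in range(2):
  p,d=grab_frame('scene');rel()
import cv2
cv2.imwrite('pics/sc4.png',cv2.resize(p[180:350,240:440,::-1],None,fx=3.5,fy=3.5))
np.save('pics/sc4.npy',d)
"
```

```text
6.2 pos [ 0.597  -0.0103  0.0472] X(bx) 0.0581 y -0.0001 Z -0.0008 F bx 0.32 y -0.26 z 0.38 [ 0.      0.9486  0.3164 -0.    ]
6.25 pos [ 0.597  -0.0103  0.0472] X(bx) 0.0581 y -0.0001 Z -0.0008 F bx 0.35 y 0.51 z 0.83 [-0.      0.9486  0.3164 -0.    ]
6.3 pos [ 0.597  -0.0103  0.0472] X(bx) 0.0581 y -0.0001 Z -0.0008 F bx 0.31 y 0.63 z 1.34 [-0.      0.9486  0.3163  0.    ]
```

View pics/sc4.png

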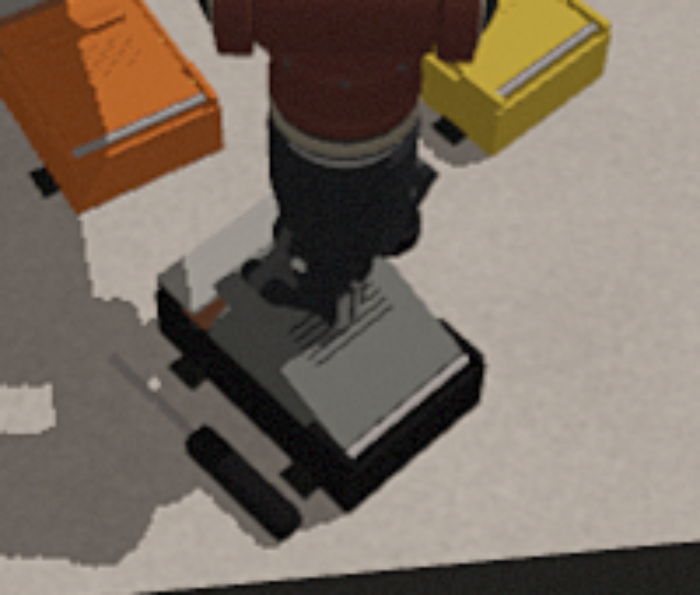

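```bash
cat >> h.py <<'E'
def fold(d):
    P=cloud("scene",d);h=np.array([.6435,.0245,.048])
    X=-(P[...,:2]-h[:2])@[.8,.6];Y=(P[...,:2]-h[:2])@[.6,-.8];Z=P[...,2]
    for y0,y1 in((-.045,-.018),(.018,.045),(-.045,.045)):
        m=(X>.008)&(X<.075)&(Y>y0)&(Y<y1)&(Z>.04)&(Z<.075)&(d>0)
        if m.sum()<30: continue
        A=np.c_[X[m],Y[m],np.ones(m.sum())];k=np.linalg.lstsq(A,Z[m],rcond=None)[0]
        r=np.abs(Z[m]-A@k)<.004
        k=np.linalg.lstsq(A[r],Z[m][r],rcond=None)[0];print("fold",y0,m.sum(),r.sum(),k.round(4))
E
python3 -c "
from h import *
fold(np.load('pics/sc4.npy'))"
```

```text
fold -0.045 297 294 [ 0.4272 -0.0023  0.0517]
fold 0.018 326 313 [0.4068 0.0083 0.0521]
fold -0.045 1022 1001 [ 4.183e-01 -1.000e-04  5.190e-02]
```

Run:
```python
from h import *
import cv2
d=np.load('pics/sc4.npy')
P=cloud("scene",d);h=np.array([.6435,.0245,.048])
X=-(P[...,:2]-h[:2])@[.8,.6];Y=(P[...,:2]-h[:2])@[.6,-.8];Z=P[...,2]
for y in(-.04,-.03,-.02,0,.02,.03,.04):
    print(y,[ (round(float(x),3),round(float(np.median(Z[m])),4)) for x in np.arange(-.01,.16,.01) for m in [(np.abs(Y-y)<.004)&(np.abs(X-x)<.005)&(d>0)&(Z>-.01)&(Z<.4)] if m.sum()>2])
```

```text
-0.04 [(-0.01, 0.0237), (0.0, 0.0527), (0.01, 0.0582), (0.02, 0.0614), (0.03, 0.0645), (0.04, 0.0703), (0.05, 0.1479), (0.06, 0.0779), (0.07, 0.081), (0.15, 0.3908)]
-0.03 [(-0.01, 0.024), (0.0, 0.3701), (0.01, 0.0578), (0.02, 0.0592), (0.03, 0.3622), (0.04, 0.1499), (0.05, 0.138), (0.06, 0.0778), (0.14, 0.3517), (0.15, 0.0628)]
-0.02 [(-0.01, 0.0344), (0.0, 0.3874), (0.01, 0.3957), (0.02, 0.3397), (0.03, 0.2763), (0.04, 0.3977), (0.05, 0.1307), (0.06, 0.395), (0.07, 0.3903), (0.13, 0.3898), (0.14, 0.0608), (0.15, 0.0607)]
0 [(-0.01, 0.0263), (0.0, 0.3601), (0.01, 0.3688), (0.02, 0.2924), (0.03, 0.3234), (0.04, 0.3949), (0.05, 0.1216), (0.06, 0.3989), (0.07, 0.3983), (0.08, 0.3965), (0.09, 0.0937), (0.11, 0.3846), (0.12, 0.398), (0.13, 0.0621), (0.14, 0.06), (0.15, 0.0597)]
0.02 [(-0.01, 0.0197), (0.0, 0.0515), (0.01, 0.0552), (0.02, 0.3517), (0.03, 0.2953), (0.04, 0.3225), (0.05, 0.1865), (0.06, 0.1373), (0.07, 0.3971), (0.08, 0.3987), (0.09, 0.3876), (0.1, 0.3954), (0.13, 0.0615), (0.14, 0.0585), (0.15, 0.0606)]
0.03 [(-0.01, 0.0221), (0.0, 0.0516), (0.01, 0.0559), (0.02, 0.0596), (0.03, 0.3019), (0.04, 0.2922), (0.05, 0.2889), (0.06, 0.2999), (0.07, 0.287), (0.08, 0.2463), (0.09, 0.065), (0.1, 0.0404), (0.11, 0.0396), (0.12, 0.038), (0.13, 0.0593), (0.14, 0.0297), (0.15, 0.0614)]
0.04 [(-0.01, 0.024), (0.0, 0.0516), (0.01, 0.0558), (0.02, 0.0608), (0.03, 0.0637), (0.04, 0.3515), (0.05, 0.2355), (0.06, 0.2268), (0.07, 0.2308), (0.08, 0.0873), (0.09, 0.088), (0.1, 0.0945), (0.11, 0.0388), (0.12, 0.0318), (0.13, 0.0601), (0.14, 0.0602), (0.15, 0.0598)]
```

Run:
```python
from plant import *
import cv2
p,d=grab_frame("scene");cv2.imwrite("pics/sc5.png",cv2.resize(p[210:330,270:390,::-1],None,fx=5,fy=5,interpolation=cv2.INTER_CUBIC))
p,d=grab_frame("wrist");cv2.imwrite("pics/w5.png",p[:,:,::-1])
```

```text
(no output)
```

View pics/sc5.png

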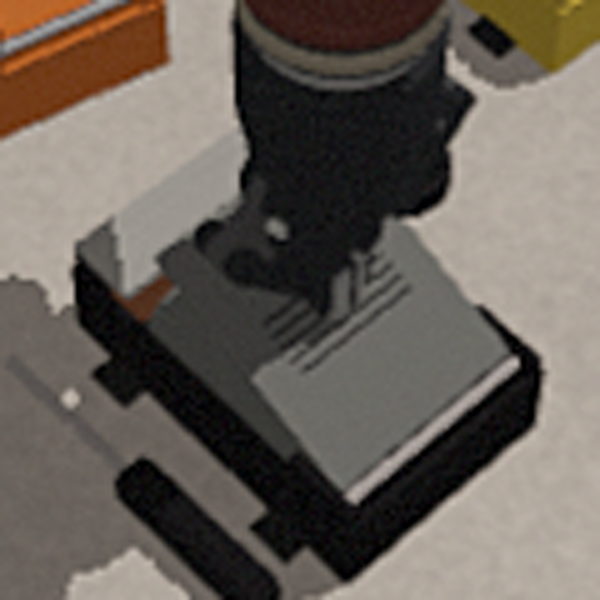

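View pics/w5.png

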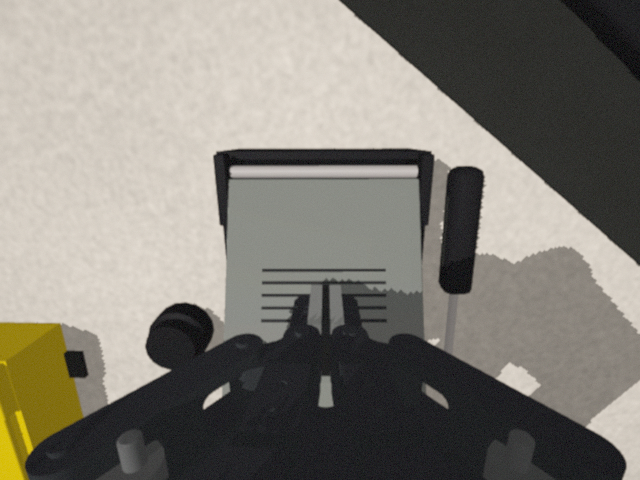

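Run:
```python
from h import *
from plant import *
import cv2
d=np.load('pics/sc4.npy')
P=cloud("scene",d);h=np.array([.6435,.0245,.048])
X=-(P[...,:2]-h[:2])@[.8,.6];Y=(P[...,:2]-h[:2])@[.6,-.8];Z=P[...,2]
s=state();print(s["time"],proj("scene",s["tool_pos"]),proj("scene",s["tool_pos"]+[0,0,.019]),proj("scene",s["tool_pos"]+[0,0,.04]))
for v in range(256,280,2):
    print(v,[(u,round(float(X[v,u]),3),round(float(Y[v,u]),3),round(float(Z[v,u]),3)) for u in (334,336,338,340,342,344)])
```

```text
6.4 [[335.90899142 278.61022027]] [[336.05313764 273.55300406]] [[336.21777345 267.77693233]]
256 [(334, 0.051, 0.013, 0.148), (336, 0.042, 0.017, 0.161), (338, 0.041, 0.013, 0.159), (340, 0.04, 0.008, 0.155), (342, 0.047, -0.003, 0.137), (344, 0.046, -0.008, 0.133)]
258 [(334, 0.049, 0.016, 0.146), (336, 0.043, 0.016, 0.153), (338, 0.041, 0.013, 0.152), (340, 0.041, 0.007, 0.146), (342, 0.047, -0.004, 0.13), (344, 0.045, -0.008, 0.127)]
260 [(334, 0.049, 0.016, 0.14), (336, 0.044, 0.015, 0.145), (338, 0.046, 0.008, 0.135), (340, 0.046, 0.002, 0.13), (342, 0.045, -0.003, 0.126), (344, 0.045, -0.007, 0.121)]
262 [(334, 0.05, 0.014, 0.13), (336, 0.045, 0.013, 0.135), (338, 0.047, 0.007, 0.126), (340, 0.045, 0.003, 0.124), (342, 0.047, -0.004, 0.116), (344, 0.051, -0.014, 0.102)]
264 [(334, 0.051, 0.013, 0.121), (336, 0.046, 0.013, 0.126), (338, 0.044, 0.009, 0.124), (340, 0.047, 0.001, 0.113), (342, 0.046, -0.004, 0.11), (344, 0.059, -0.023, 0.076)]
266 [(334, 0.05, 0.014, 0.116), (336, 0.05, 0.009, 0.111), (338, 0.047, 0.006, 0.112), (340, 0.047, 0.0, 0.106), (342, 0.047, -0.005, 0.10
[... 372 characters left out ...]
73)]
272 [(334, 0.05, 0.013, 0.095), (336, 0.051, 0.008, 0.088), (338, 0.048, 0.005, 0.089), (340, 0.046, 0.001, 0.087), (342, 0.049, -0.008, 0.074), (344, 0.047, -0.011, 0.073)]
274 [(334, 0.056, 0.008, 0.075), (336, 0.053, 0.005, 0.076), (338, 0.05, 0.002, 0.076), (340, 0.049, -0.002, 0.072), (342, 0.047, -0.006, 0.071), (344, 0.044, -0.009, 0.071)]
276 [(334, 0.054, 0.01, 0.073), (336, 0.051, 0.007, 0.073), (338, 0.049, 0.004, 0.072), (340, 0.046, 0.001, 0.072), (342, 0.044, -0.003, 0.071), (344, 0.042, -0.006, 0.07)]
278 [(334, 0.05, 0.014, 0.074), (336, 0.048, 0.009, 0.071), (338, 0.045, 0.007, 0.072), (340, 0.044, 0.002, 0.068), (342, 0.043, -0.002, 0.066), (344, 0.039, -0.004, 0.067)]
```

Run:
```python
from h import *
print(proj("scene",[[.6997,.0689,.2475],[.6997,.0689,.2475+.019],[.6997,.0689,.2475+.03]]))
print(proj("scene",[[.6143,.0032,.0995],[.6143,.0032,.0995+.019],[.6143,.0032,.0995+.03]]))
d=np.load('pics/sc2.npy')
P=cloud("scene",d);h=np.array([.6435,.0245,.048])
X=-(P[...,:2]-h[:2])@[.8,.6];Y=(P[...,:2]-h[:2])@[.6,-.8];Z=P[...,2]
for y in(-.04,-.03,.03,.04):
    print(y,[ (round(float(x),3),round(float(np.median(Z[m])),4)) for x in np.arange(-.01,.1,.01) for m in [(np.abs(Y-y)<.004)&(np.abs(X-x)<.005)&(d>0)&(Z>-.01)&(Z<.18)] if m.sum()>2])
u,v=proj("scene",[.6143,.0032,.0995])[0].round().astype(int);print(u,v)
for v in range(v-20,v+4,2):
    print(v,[(u,round(float(X[v,u]),3),round(float(Y[v,u]),3),round(float(Z[v,u]),3)) for u in range(u-4,u+10,3)])
```

```text
[[394.09456909 261.49144876]
 [395.44529024 254.64619829]
 [396.25230691 250.55635984]]
[[344.20578529 271.10564401]
 [344.49435433 265.64421016]
 [344.66579959 262.39945115]]
-0.04 [(-0.01, 0.0203), (0.0, 0.055), (0.01, 0.0674), (0.02, 0.0848), (0.03, 0.1018), (0.04, 0.1159), (0.05, 0.1272)]
-0.03 [(-0.01, 0.0247), (0.0, 0.0546), (0.01, 0.0668), (0.02, 0.0844), (0.03, 0.101), (0.04, 0.1178)]
0.03 [(-0.01, 0.0201), (0.0, 0.0561), (0.01, 0.0692), (0.02, 0.0849), (0.03, 0.0999), (0.04, 0.1166), (0.05, 0.1338), (0.06, 0.1372), (0.07, 0.039), (0.08, 0.0389), (0.09, 0.0383)]
0.04 [(-0.01, 0.0246), (0.0, 0.0573), (0.01, 0.0684), (0.02, 0.084), (0.03, 0.0997), (0.04, 0.1142), (0.05, 0.1276), (0.06, 0.1437), (0.07, 0.0312), (0.08, 0.032), (0.09, 0.0295)]
344 271
251 [(340, 0.031, 0.018, 0.189), (343, 0.028, 0.014, 0.189), (346, 0.018, 0.016, 0.201), (349, 0.023, 0.003, 0.184), (352, 0.024, -0.005, 0.175)]
253 [(340, 0.029, 0.02, 0.187), (343, 0.028, 0.013, 0.181), (346, 0.024, 0.01, 0.182), (349, 0.023, 0.003, 0.177), (352, 0.024, -0.006, 0.167)]
255 [(340, 0.024, 0.025, 0.191), (343, 0.029,
[... 705 characters left out ...]
27), (343, 0.029, 0.011, 0.14), (346, 0.027, 0.005, 0.137), (349, 0.035, -0.012, 0.111), (352, 0.033, -0.018, 0.106)]
267 [(340, 0.04, 0.007, 0.117), (343, 0.038, 0.002, 0.114), (346, 0.035, -0.004, 0.111), (349, 0.035, -0.012, 0.104), (352, 0.032, -0.017, 0.102)]
269 [(340, 0.037, 0.011, 0.117), (343, 0.035, 0.004, 0.113), (346, 0.035, -0.003, 0.106), (349, 0.031, -0.008, 0.104), (352, 0.03, -0.015, 0.099)]
271 [(340, 0.035, 0.012, 0.114), (343, 0.033, 0.006, 0.111), (346, 0.031, -0.0, 0.106), (349, 0.03, -0.007, 0.1), (352, 0.029, -0.015, 0.094)]
273 [(340, 0.034, 0.013, 0.11), (343, 0.032, 0.007, 0.105), (346, 0.029, 0.002, 0.103), (349, 0.028, -0.005, 0.097), (352, 0.025, -0.011, 0.094)]
```

Run:
```python
from h import *
from plant import *
import cv2
s=state();c=camera_info("wrist");T=c["world_from_camera"]
p,d=grab_frame("wrist");np.save("pics/w6.npy",d)
for o in(0,.01,.019,.03,.04): print(o,proj("wrist",s["tool_pos"]+[0,0,o]))
Ti=np.linalg.inv(T)
print("cam pos rel tool",T[:3,3]-s["tool_pos"],T[:3,:3].round(3))
P=cloud("wrist",d,T)
h=np.array([.6435,.0245,.048])
X=-(P[...,:2]-h[:2])@[.8,.6];Y=(P[...,:2]-h[:2])@[.6,-.8];Z=P[...,2]
for v in range(265,340,4): print(v,[(u,round(float(X[v,u]),3),round(float(Y[v,u]),3),round(float(Z[v,u]),3)) for u in(300,315,325,340)])
b=cv2.resize(p[230:400,230:420,::-1],None,fx=4,fy=3.5,interpolation=cv2.INTER_CUBIC);cv2.imwrite("pics/w6.png",b)
```

```text
0 [[326.00320768 274.51676316]]
0.01 [[326.01875233 281.88384813]]
0.019 [[326.03423273 289.22048309]]
0.03 [[326.05541411 299.25898281]]
0.04 [[326.07723942 309.60266463]]
cam pos rel tool [0.05931561 0.04477105 0.17459144] [[ 0.6   -0.764 -0.235]
 [-0.8   -0.574 -0.175]
 [-0.001  0.293 -0.956]]
265 [(300, 0.044, -0.013, 0.07), (315, 0.044, -0.005, 0.069), (325, 0.044, -0.001, 0.069), (340, 0.044, 0.007, 0.069)]
269 [(300, 0.045, -0.013, 0.071), (315, 0.045, -0.005, 0.071), (325, 0.045, -0.001, 0.071), (340, 0.045, 0.007, 0.07)]
273 [(300, 0.047, -0.013, 0.072), (315, 0.047, -0.005, 0.07), (325, 0.047, -0.001, 0.072), (340, 0.047, 0.007, 0.071)]
277 [(300, 0.049, -0.013, 0.071), (315, 0.049, -0.005, 0.071), (325, 0.049, -0.001, 0.071), (340, 0.049, 0.007, 0.072)]
281 [(300, 0.051, -0.013, 0.072), (315, 0.051, -0.005, 0.073), (325, 0.051, -0.001, 0.073), (340, 0.051, 0.007, 0.073)]
285 [(300, 0.052, -0.013, 0.074), (315, 0.047, -0.005, 0.085), (325, 0.048, -0.001, 0.083), (340, 0.048, 0.006, 0.083)]
289 [(300, 0.054, -0.013, 0.074), (315, 0.048, -0.005, 0.088), (325, 0.047, -0.001, 0
[... 759 characters left out ...]
[(300, 0.052, -0.01, 0.105), (315, 0.047, -0.004, 0.112), (325, 0.047, -0.0, 0.113), (340, 0.048, 0.005, 0.112)]
321 [(300, 0.052, -0.01, 0.108), (315, 0.048, -0.004, 0.115), (325, 0.048, -0.0, 0.115), (340, 0.047, 0.005, 0.115)]
325 [(300, 0.047, -0.009, 0.118), (315, 0.048, -0.004, 0.117), (325, 0.048, -0.0, 0.117), (340, 0.046, 0.005, 0.119)]
329 [(300, 0.045, -0.009, 0.124), (315, 0.046, -0.004, 0.122), (325, 0.05, -0.0, 0.116), (340, 0.047, 0.005, 0.121)]
333 [(300, 0.045, -0.009, 0.126), (315, 0.047, -0.004, 0.124), (325, 0.051, -0.0, 0.117), (340, 0.047, 0.005, 0.123)]
337 [(300, 0.046, -0.009, 0.127), (315, 0.046, -0.004, 0.127), (325, 0.053, -0.0, 0.116), (340, 0.047, 0.004, 0.126)]
```

View pics/w6.png

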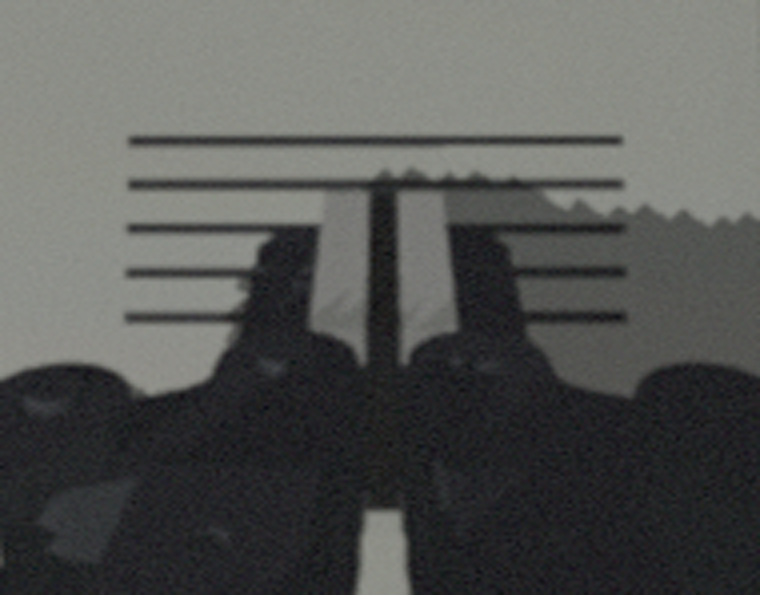

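The fold reads about 0.40 rad on both cameras. The wrist depth puts the fingertips' lower edge at z ≈ 0.082, not at the reported TCP z of 0.047, so the real tips end about 35 mm behind the reported TCP. Their sideways position agrees. From here I trust the measured tips, which touch at r ≈ 75 mm, and continue the arc 31 mm further down.

Emit:
step_arm([
  [-0.0013, 0, 0.0045, 0, 0, 0, 0],
  [-0.0012, 0, 0.0045, 0, 0, 0, 0],
  [-0.001, 0, 0.004, 0, 0, 0, 0],
  [-0.001, 0, 0.004, 0, 0, 0, 0],
  [-0.001, 0, 0.004, 0, 0, 0, 0],
  [0, 0, 0.003, 0, 0, 0, 0],
  [0, 0, 0.002, 0, 0, 0, 0],
  [0, 0, 0, 0, 0, 0, 0],
])

```text
time: 7.25
tool_pos: [0.5923, -0.0136, 0.0209]
tool_rot: [-0.0, 0.949, 0.316, -0.0]
contact_force: [0.0, -0.7, 0.3]
gripper_width: 0.001
```

Run:
```python
from h import *
from plant import *
import cv2
rel()
p,d=grab_frame("scene");fold(d)
cv2.imwrite("pics/sc7.png",cv2.resize(p[210:330,270:390,::-1],None,fx=5,fy=5,interpolation=cv2.INTER_CUBIC))
```

```text
7.25 pos [ 0.5923 -0.0136  0.0209] X(bx) 0.0638 y -0.0003 Z -0.0271 F bx 0.41 y 0.61 z 0.29 [-2.000e-04  9.486e-01  3.163e-01 -4.000e-04]
fold -0.045 334 334 [0.0356 0.0024 0.0514]
fold 0.018 399 399 [ 0.0328 -0.0064  0.0517]
fold -0.045 1194 1122 [0.0389 0.0024 0.0513]
```

View pics/sc7.png

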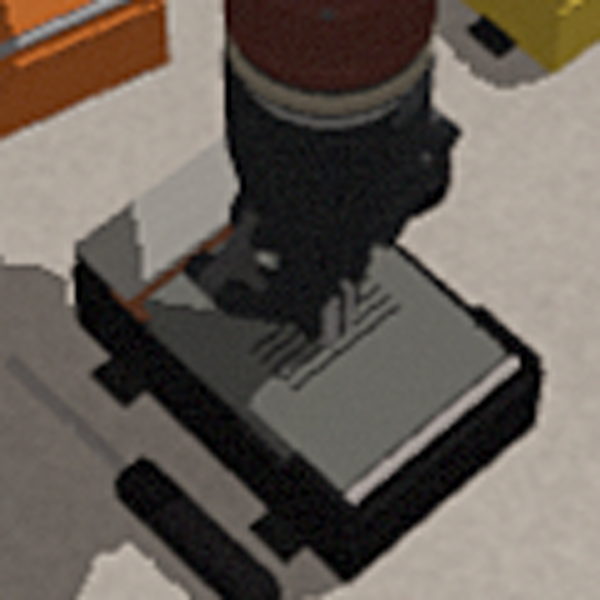

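The fold is now about 0.036 rad with the cover still back, as the pale hinge strip hasn't changed. I'll press until there is firm contact.

Emit:
step_arm([
  [0, 0, 0.001, 0, 0, 0, 0],
  [0, 0, 0.001, 0, 0, 0, 0],
  [0, 0, 0, 0, 0, 0, 0],
])

```text
time: 7.6
tool_pos: [0.5924, -0.0135, 0.0191]
tool_rot: [-0.0, 0.949, 0.316, -0.0]
contact_force: [0.1, -1.0, 0.5]
gripper_width: 0.001
```

```bash
python3 -c "
from h import *
rel()"
```

```text
7.6 pos [ 0.5924 -0.0135  0.0191] X(bx) 0.0637 y -0.0002 Z -0.0289 F bx 0.55 y 0.89 z 0.54 [-1.000e-04  9.486e-01  3.164e-01 -2.000e-04]
```

Emit:
step_arm([
  [0, 0, 0.001, 0, 0, 0, 0],
  [0, 0, 0.0005, 0, 0, 0, 0],
  [0, 0, 0, 0, 0, 0, 0],
])

```text
time: 7.9
tool_pos: [0.5926, -0.0136, 0.0182]
tool_rot: [-0.0, 0.949, 0.316, -0.0]
contact_force: [-2.7, -0.3, 3.9]
gripper_width: -0.001
```

```bash
python3 -c "
from h import *
rel()"
```

```text
7.9 pos [ 0.5926 -0.0136  0.0182] X(bx) 0.0635 y -0.0001 Z -0.0298 F bx 2.33 y -1.33 z 3.88 [-0.000e+00  9.486e-01  3.164e-01 -1.000e-04]
```

Emit:
step_arm([
  [-0.003, 0, 0.0007, 0, 0, 0, 0],
  [-0.003, 0, 0, 0, 0, 0, 0],
  [-0.002, 0, 0, 0, 0, 0, 0],
  [0, 0, 0, 0, 0, 0, 0],
])

```text
time: 8.3
tool_pos: [0.5869, -0.0182, 0.018]
tool_rot: [0.0, 0.949, 0.316, 0.001]
contact_force: [0.6, 2.1, 6.2]
gripper_width: 0.0
```

Run:
```python
from h import *
from plant import *
import cv2
rel()
p,d=grab_frame("scene");fold(d);rel()
cv2.imwrite("pics/sc8.png",cv2.resize(p[210:330,270:390,::-1],None,fx=5,fy=5,interpolation=cv2.INTER_CUBIC))
```

```text
8.3 pos [ 0.5869 -0.0182  0.018 ] X(bx) 0.0709 y 0.0002 Z -0.0300 F bx -1.74 y -1.29 z 6.17 [0.     0.9487 0.3163 0.001 ]
fold -0.045 348 345 [0.0064 0.0057 0.0513]
fold 0.018 391 387 [-0.0065 -0.0147  0.0522]
fold -0.045 1242 1146 [0.0091 0.0006 0.0512]
8.35 pos [ 0.5869 -0.0182  0.018 ] X(bx) 0.0709 y 0.0002 Z -0.0300 F bx -1.01 y -1.25 z 5.71 [0.     0.9487 0.3163 0.001 ]
```

View pics/sc8.png

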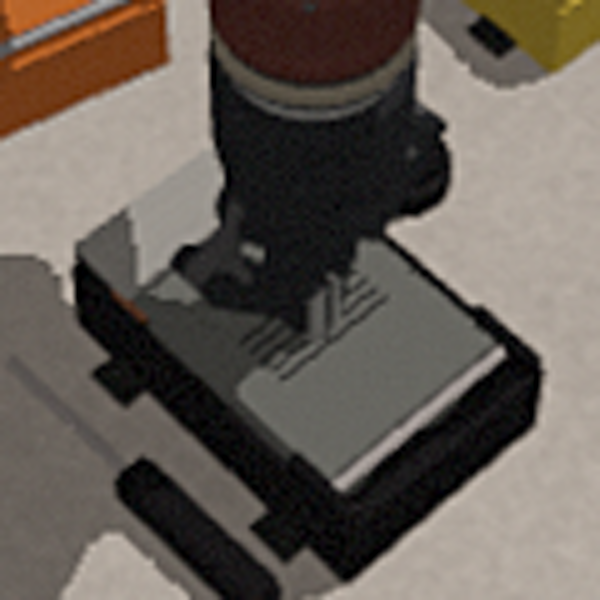

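The cover is flat and already sliding with the pressed fingertips; the pale hinge strip has moved towards the lip. I'll keep pressing and pushing.

Emit:
step_arm([
  [-0.003, 0, 0, 0, 0, 0, 0],
  [-0.003, 0, 0, 0, 0, 0, 0],
  [-0.003, 0, 0, 0, 0, 0, 0],
  [-0.003, 0, 0, 0, 0, 0, 0],
  [0, 0, 0, 0, 0, 0, 0],
])

```text
time: 8.85
tool_pos: [0.5775, -0.0256, 0.018]
tool_rot: [0.0, 0.949, 0.316, 0.001]
contact_force: [-0.5, 3.1, 5.7]
gripper_width: 0.001
```

Run:
```python
from h import *
from plant import *
import cv2
rel()
p,d=grab_frame("scene");fold(d);rel()
cv2.imwrite("pics/sc9.png",cv2.resize(p[210:330,270:390,::-1],None,fx=5,fy=5,interpolation=cv2.INTER_CUBIC))
```

```text
8.85 pos [ 0.5775 -0.0256  0.018 ] X(bx) 0.0829 y 0.0005 Z -0.0300 F bx -1.49 y -2.79 z 5.68 [3.000e-04 9.487e-01 3.162e-01 1.200e-03]
fold -0.045 324 316 [0.0064 0.0135 0.0517]
fold 0.018 357 354 [0.005  0.0025 0.051 ]
fold -0.045 1162 1110 [ 0.005  -0.0032  0.0512]
8.9 pos [ 0.5775 -0.0256  0.018 ] X(bx) 0.0829 y 0.0005 Z -0.0300 F bx -1.38 y -1.70 z 4.98 [3.000e-04 9.487e-01 3.163e-01 1.200e-03]
```

View pics/sc9.png

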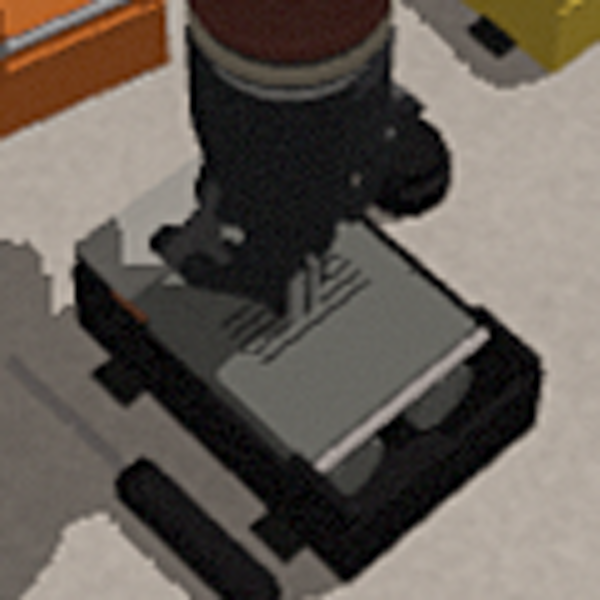

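Emit:
step_arm([
  [-0.003, 0, 0, 0, 0, 0, 0],
  [-0.003, 0, 0, 0, 0, 0, 0],
  [0, 0, 0, 0, 0, 0, 0],
])

```text
time: 9.2
tool_pos: [0.5725, -0.0296, 0.0179]
tool_rot: [0.001, 0.949, 0.316, 0.001]
contact_force: [2.6, 1.0, 6.2]
gripper_width: -0.001
```

```bash
python3 -c "
from h import *
rel()"
```

```text
9.2 pos [ 0.5725 -0.0296  0.0179] X(bx) 0.0892 y 0.0007 Z -0.0301 F bx -2.65 y 0.77 z 6.21 [5.000e-04 9.487e-01 3.162e-01 1.000e-03]
```

Emit:
step_arm([
  [-0.003, 0, 0, 0, 0, 0, 0],
  [-0.002, 0, 0, 0, 0, 0, 0],
  [0, 0, 0, 0, 0, 0, 0],
])

```text
time: 9.5
tool_pos: [0.57, -0.0315, 0.018]
tool_rot: [0.0, 0.949, 0.316, 0.003]
contact_force: [7.4, 5.5, 3.0]
gripper_width: -0.001
```

Run:
```python
from h import *
from plant import *
import cv2
rel()
p,d=grab_frame("scene");fold(d);rel()
cv2.imwrite("pics/sc10.png",cv2.resize(p[210:330,270:390,::-1],None,fx=5,fy=5,interpolation=cv2.INTER_CUBIC))
```

```text
9.5 pos [ 0.57   -0.0315  0.018 ] X(bx) 0.0924 y 0.0007 Z -0.0300 F bx -9.22 y -0.02 z 3.00 [0.     0.9488 0.316  0.0031]
fold -0.045 325 320 [-0.0039  0.0128  0.052 ]
fold 0.018 353 349 [-0.0021  0.0138  0.0509]
fold -0.045 1128 1120 [ 0.0021 -0.0021  0.0513]
9.55 pos [ 0.57   -0.0315  0.018 ] X(bx) 0.0924 y 0.0006 Z -0.0300 F bx -11.04 y -0.10 z 3.35 [1.000e-04 9.487e-01 3.161e-01 3.000e-03]
```

View pics/sc10.png

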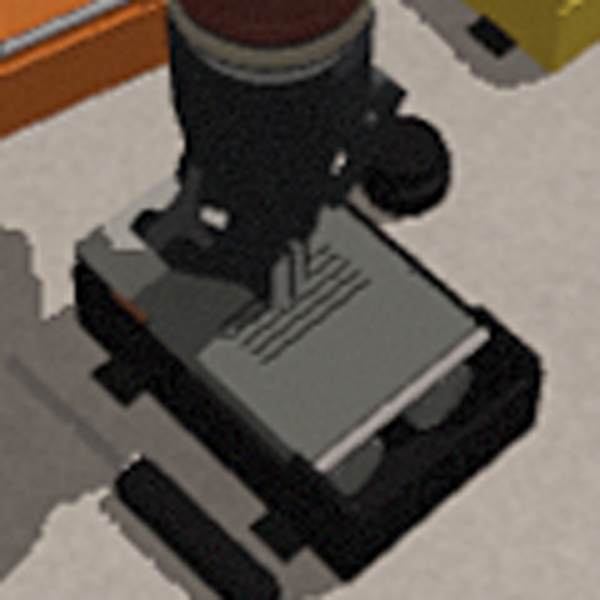

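The fingers are against the ridge and 11 N builds with no more travel. The tip corner at 103 mm matches the ridge at 85 + 18 mm, so the slide is at its stop. I'll lift straight off, easing the push slightly so as not to drag the cover back.

Emit:
step_arm([
  [0.001, 0, -0.002, 0, 0, 0, 0],
  [0.001, 0, -0.004, 0, 0, 0, 0],
  [0.002, 0, -0.01, 0, 0, 0, 0],
  [0, 0, -0.03, 0, 0, 0, 0],
  [0, 0, -0.04, 0, 0, 0, 0],
  [0, 0, -0.04, 0, 0, 0, 0],
  [0, 0, -0.04, 0, 0, 0, 0],
  [0, 0, 0, 0, 0, 0, 0],
])

```text
time: 10.35
tool_pos: [0.5736, -0.031, 0.1897]
tool_rot: [0.003, 0.949, 0.316, 0.004]
contact_force: [0.9, -0.3, 0.2]
gripper_width: 0.002
```

Emit:
step_arm([
  [0.04, 0, -0.02, 0, 0, 0, 0],
  [0.05, 0, 0, 0, 0, 0, 0],
  [0.05, 0, 0, 0, 0, 0, 0],
  [0.05, 0, 0, 0, 0, 0, 0],
  [0, 0, 0, 0, 0, 0, 0],
  [0, 0, 0, 0, 0, 0, 0],
])

```text
time: 10.95
tool_pos: [0.7218, 0.0842, 0.1995]
tool_rot: [-0.0, 0.948, 0.317, -0.003]
contact_force: [0.4, -0.4, -0.7]
gripper_width: -0.001
```

Run:
```python
from h import *
from plant import *
import cv2
rel()
p,d=grab_frame("scene");fold(d)
cv2.imwrite("pics/sc11.png",p[:,:,::-1])
cv2.imwrite("pics/sc11c.png",cv2.resize(p[210:330,270:390,::-1],None,fx=5,fy=5,interpolation=cv2.INTER_CUBIC))
P=cloud("scene",d);h=np.array([.6435,.0245,.048])
X=-(P[...,:2]-h[:2])@[.8,.6];Y=(P[...,:2]-h[:2])@[.6,-.8];Z=P[...,2]
for y in(-.03,0,.03):
    print(y,[ (round(float(x),3),round(float(np.median(Z[m])),4)) for x in np.arange(-.01,.17,.006) for m in [(np.abs(Y-y)<.006)&(np.abs(X-x)<.003)&(d>0)] if m.sum()>2])
p,d=grab_frame("top");cv2.imwrite("pics/top11.png",p[:,:,::-1])
P=cloud("top",d)
```

```text
10.95 pos [0.7218 0.0842 0.1995] X(bx) -0.0985 y -0.0008 Z 0.1515 F bx -0.03 y 0.57 z -0.69 [-3.000e-04  9.485e-01  3.168e-01 -3.100e-03]
fold -0.045 326 319 [ 0.0335 -0.0052  0.0507]
fold 0.018 357 348 [ 0.0357 -0.0011  0.0508]
fold -0.045 1143 1126 [ 0.0374 -0.0007  0.0508]
-0.03 [(-0.01, 0.0251), (-0.004, 0.0447), (0.002, 0.5531), (0.008, 0.5544), (0.014, 0.0515), (0.02, 0.0518), (0.026, 0.5176), (0.032, 0.5221), (0.038, 0.5159), (0.044, 0.5061), (0.05, 0.0527), (0.056, 0.0532), (0.062, 0.053), (0.068, 0.053), (0.074, 0.053), (0.08, 0.0541), (0.086, 0.0537), (0.092, 0.0541), (0.098, 0.0538), (0.104, 0.0595), (0.11, 0.0597), (0.116, 0.0585), (0.122, 0.0562), (0.128, 0.0596), (0.134, 0.06), (0.14, 0.0607), (0.146, 0.0611), (0.152, 0.0608), (0.158, 0.06)]
0 [(-0.01, 0.5036), (-0.004, 0.5239), (0.002, 0.5225), (0.014, 0.0063), (0.02, 0.0488), (0.026, 0.0513), (0.032, 0.0516), (0.038, 0.0521), (0.044, 0.0516), (0.05, 0.0521), (0.056, 0.0537), (0.062, 0.053), (0.068, 0.0534), (0.074, 0.0544), (0.08, 0.0538), (0.086, 0.0542), (0.092, 0.0533), (0.098, 0.0536), (0.104, 0.0593), (0.11, 0.0602), (0.116, 0.0577), (0.122, 0.0549), (0.128, 0.0593), (0.134, 0.0599), (0.14, 0.0599), (0.146, 0.0604), (0.152, 0.0604), (0.158, 0.0603)]
0.03 [(-0.01, 0.0223), (-0.004, 0.0458), (0.014, 0.037), (0.02, 0.0394), (0.026, 0.0517), (0.032, 0.0511), (0.038, 0.0528), (0.044, 0.0527), (0.05, 0.0526), (0.056, 0.0527), (0.062, 0.0534), (0.068, 0.0533), (0.074, 0.0529), (0.08, 0.0533), (0.086, 0.0534), (0.092, 0.0535), (0.098, 0.0537), (0.104, 0.058), (0.11, 0.0595), (0.116, 0.0574), (0.122, 0.0544), (0.128, 0.0596), (0.134, 0.0599), (0.14, 0.0594), (0.146, 0.0608), (0.152, 0.06), (0.158, 0.0598)]
```

View pics/sc11.png

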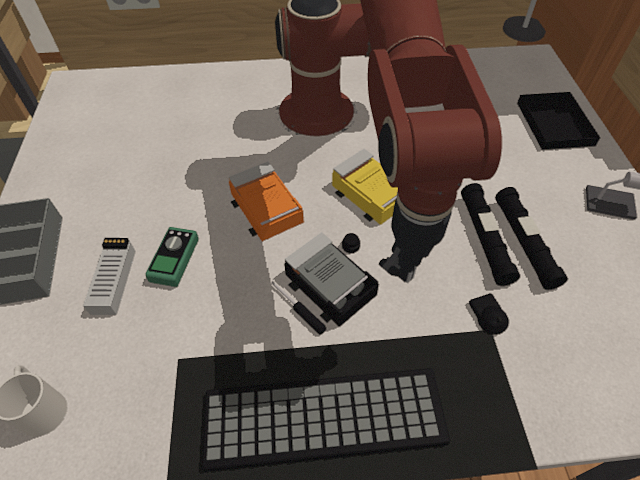

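View pics/sc11c.png

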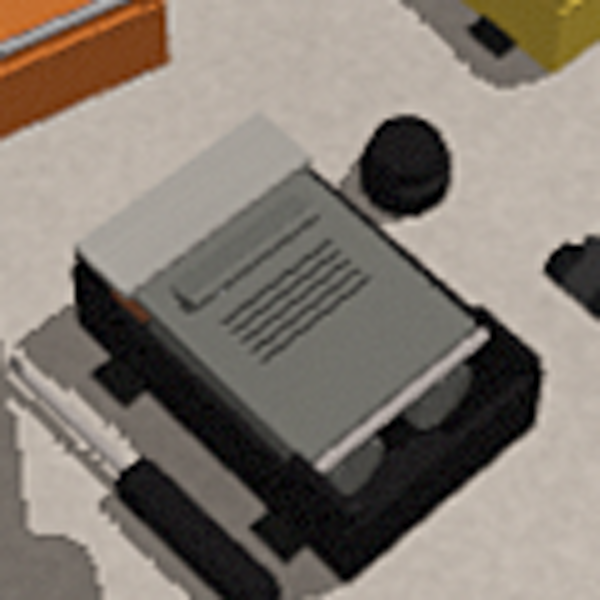

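The cover stays shut, caught under the lip at about 0.035 rad. The ridge step is at about 103 mm from the start hinge, which means a full slide. The cap, driver and other things have not moved. I'm handing in.

```bash
python3 -c "
from plant import *
print(job_done());print(state()['time'])"
```

```text
the job is handed in; nothing more can be done
None
the job is handed in; nothing more can be done
```

The cover is shut under the lip and stays there with the hand well away. I handed the job in at about 11 s of the 42 s allowed. One fail rule, the grasp point crossing the plate, I can't rule out (see below).

**What I did:** I pushed the cover down along its arc with the shut fingertips and pressed it flat with about 6 N. Friction under the pressed fingertips did most of the sliding. The fingers met the ridge at the end and pushed there until about 11 N built up with no more travel. Then I lifted straight off.

**Last checks, hand away:**
- **Fold:** about 0.035 rad from depth, against a limit of 0.06. The spring holds the cover up against the underside of the lip.
- **Slide:** the ridge step is about 103 mm from the start position of the hinge. That matches 85 mm plus the full 18 mm of travel.
- **Free edge:** it shows no gap to the lip, and by its geometry its middle lies about 2 mm below the lip's underside.
- **Other things on the desk:** all look unmoved in the scene picture; I did not measure them.

**What disagreed:** both cameras showed the real fingertips about 35 mm behind the reported TCP along the tool. At first I stopped at about 0.4 rad, thinking the cover was flat, and then went on from the measured tips. The pads themselves always stayed on the outside of the cover. If the judged grasp point is taken 19 mm behind the reported TCP, and not between the pads as seen, it would have passed through the plate during folding. I can't tell which one the rule uses.

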